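# Set the stop screw of the mould jig

## Task

Set the height stop of the mould jig: take the orange driver from its stand, seat it fully in the square recess of the red stop screw, and turn the screw clockwise with it until the brass foot just drags on the setting block: a light touch of about 6 N, never jammed. Then draw the block, tab first, about 40 mm out of the bridge to feel that light drag, and leave it there with the foot still resting lightly on it and the driver standing in the screw. Do not touch the bridge or the screw with the gripper, and leave the jar, the mould and the cup where they are.

Things in the scene. Friction and masses are not known exactly. Their poses are not given: they have to be found in the camera images.
- driver_grip (a point): centre of the driver's orange handle, 26 mm square and 45 mm tall, over a 12 mm square steel bit that stands out 30 mm below it; the bit's end is 52.5 mm below this point, its last 4 mm tapered. z points up from bit to handle; x and y are square to the sides of handle and bit (quarter turns are alike). It starts upright, bit in the stand; 0.12 kg
- driver_tip (a point): centre of the end of the driver's bit, same axes as driver_grip
- driver_stand: fixed wooden block 50 x 50 x 30 mm with a 14 mm square hole, 25 mm deep, in which the driver stands; origin at the centre of its underside, z up
- screw_recess (a point): centre of the floor of the recess in the red stop screw's head: 14 mm square, 15 mm deep (mouth above), 3 mm chamfer, head 34 mm square; x, y square to the recess and turning with it, z up. The head turns in place, does not rise or fall, takes about 0.16 N m and stays where left. Clockwise from above lowers the foot 5.1 mm per rad (32 mm a turn). Bit and recess have 0.15 rad of play
- stop_bridge: fixed blue beam 36 x 100 x 25 mm on two columns; origin on the screw's axis, near the bed's top; z up, x along the channel away from the tab. Screw head 87 to 112 mm above it. Under the beam hangs the brass foot, 18 mm across, 2 to 9 mm above the block: neither gap nor head angle is measured. The foot is sprung, 4 N per mm: on the block, 0.1 rad of screw adds about 2 N
- setting_block: aluminium bar 180 x 30 x 25 mm, about 0.36 kg, in the bed's channel beneath the foot, x along the channel; origin at the centre of its underside; a tab stands on its -x end. Friction on bed and foot about 0.4 (0.36 to 0.44 from day to day): drawing it out steadily by the tab takes about 1.4 N with the foot clear, 6 N when the foot presses with 6 N, 12 N at 11 N, 17 N at 17 N
- block_tab (a point): centre of the setting block's upright orange tab, 10 mm thick (x), 24 mm wide (y), standing on the bar's top from 20 mm below to 20 mm above this point; draw the block out along its own -x. The screw's axis starts about 103 mm away along +x
- jig_bed: fixed grey bed 290 x 96 x 20 mm, origin at the centre of its underside; two rails 8 mm tall on its top form a 34 mm wide channel along its x
- glitter_jar: bystander: small red jar, 40 mm across, 60 mm tall, origin under it
- mould: bystander: pale open mould 60 x 60 x 24 mm, origin under it
- mix_cup: bystander: clear mixing cup, 54 mm across, 50 mm tall, origin under it
There are look-alikes about, which are no part of the job. There is more than one size of the part that bears driver_grip; the job needs the larger. Several things have the shape of the setting_block; the one meant has the colours described above.

How it is judged:
By the outcome, as a careful person would: the job done as asked, in the order asked, and still so for the second after the job is handed in, with the robot touching nothing.
It also fails if it takes over 72 s, if anything falls off the work surface, if the arm or the gripper's body presses on something with over 40 N, if the wrist force passes 120 N, or if a joint passes its speed limit or range.

## Robot

A 6-joint arm with a two-finger parallel gripper is mounted at the origin on the work surface. World frame = base frame: x ahead of the robot, y to its left, z up, the work surface at z = 0. Lengths are in mm, angles in rad, forces in N, time in s.
With the tool pointing down it reaches from about 350 to 975 mm from the base axis. Payload 7.1 kg.
Tool frame: the origin (TCP) lies on the front face of the gripper's body, between the roots of the fingers; the fingertips stand 80 mm ahead of it and the grasp point (between the pads) lies 61 mm ahead of it (env.tips_ahead is the distance from the TCP to the fingertips, in mm); z points along the fingers, y is the line along which they close (so a half turn about z gives the same grasp; the last joint's range is limited). The gripper opens to 88 mm and grips with 3 to 60 N. Pads are 20 mm wide; open, the fingers measure 115 mm over their backs; the gripper's body (75 mm by 178 mm) begins 61 mm behind the grasp point.
Start: joints at [-1.347, 0.423, 1.63, -0, 1.089, -0.019], TCP at [150.283, -606.647, 302.675] pointing down, gripper open.
Joint ranges: [-3, 3], [-0.9, 2.11], [0.09, 2.58], [-1.31, 4.45], [0.11, 2.69], [-2.54, 2.54]. Speed limits (rad/s): [2.39, 2.39, 3.01, 3.14, 3.14, 3.14].

## Interface

Orientations are given as a unit quaternion [x, y, z, w].
In Python, from station import env, set_gripper, viewer, workorder gives the robot as it stands. Calls block until the motion is done:
- env.reach(position, orientation): joint-space move of the TCP to a pose.
- env.move_l(position, rot=None, rate=150, f_stop=None): straight line of the TCP; rot=None keeps the orientation; rate is the mean speed in mm/s. With f_stop (N) it stops when the force on the tool has changed by that much, and returns True; else False.
- env.move_joints(angles): joint-space move.
- set_gripper(opening): finger opening in mm; the grip force is fixed at half the most; returns when the fingers have stopped.
- env.hold(seconds).
- env.ik(position, orientation): joint angles nearest the present ones, or None.
- env.read_state(): the state.
- viewer.camera(name): name is "scene" or "top" or "wrist"; returns the picture (480x640x3 uint8, blue, green, red); there is no depth.
- viewer.camera_params(name): a dict with "fx", "fy", "cx", "cy" (pixels), "dist" ([k1, k2, p1, p2, k3] as OpenCV has them; the pictures are not rectified), "pose" (4x4, takes a point from camera to world coordinates); the wrist camera has in their place "tool_from_camera" (4x4, takes a point from camera to tool coordinates, whose origin is the TCP and whose axes are the flange's). Camera axes: x right, y up, looking along -z (the intrinsics and any distortion apply to the point x, -y, -z); pixel columns grow to the right and rows downward; lengths in mm; the calibration is good to about 2 mm. A picture is of the moment at which its call begins: read the wrist's pose just before it. camera_params takes no time and is no camera call.
A pose or a line that the arm cannot do raises env.IKError and nothing moves.
- workorder.sign_off(): hands the job in; it is judged then, once.
The state is a dict: "time_s": time; "qpos": joint angles; "dq": joint speeds; "tau": joint torques, N m; "tool_pos": TCP position; "orientation": TCP orientation; "force": force on the tool from outside, world axes, zero at the start; "wrist_torque": the same for the moment, N m; "width": finger opening in mm; "grip_force": force on a finger pad.
Only numpy, scipy, OpenCV 4.12 (cv2) and the standard library are available. Lean on these libraries where they do the work, as an engineer would, in place of code of your own. Each camera call takes 0.05 s, during which the arm holds its last target. There are 200 camera calls.

## Working session

There is one attempt and no reset: what is moved stays moved. The work goes in short steps, each a Python script; the robot and the scene stay as the last script left them, time stands still between calls to the robot, and variables do not carry over. Pictures are saved under pics/ and viewed, at most 10 in all, crops included, and the job is handed in when it is done.

```bash
mkdir -p pics; ls
python3 - <<'E'
from station import env,viewer
import cv2,json
for n in("top","scene"):
    cv2.imwrite(f"pics/{n}0.png",viewer.camera(n))
    p=viewer.camera_params(n);print(n,{k:(v.round(4).tolist() if hasattr(v,'round') and hasattr(v,'tolist') else v) for k,v in p.items()})
print(viewer.camera_params("wrist"));print(env.read_state())
E
```

```text
pics
top {'fx': 604.933016595273, 'fy': 604.933016595273, 'cx': 316.8787001260733, 'cy': 244.27222399544468, 'dist': [0.0025, 0.0, 0.0, 0.0, 0.0], 'pose': [[-0.0103, 0.9975, -0.0704, 393.7091], [-0.9999, -0.0096, 0.0104, -42.9995], [0.0097, 0.0705, 0.9975, 1422.0572], [0.0, 0.0, 0.0, 1.0]]}
scene {'fx': 511.33432008213913, 'fy': 511.33432008213913, 'cx': 320.640637925803, 'cy': 238.7025651448614, 'dist': [-0.1027, 0.0, 0.0, 0.0, 0.0], 'pose': [[-0.7556, -0.4447, 0.4809, 981.1263], [0.655, -0.5084, 0.559, 569.567], [-0.0041, 0.7374, 0.6755, 822.9075], [0.0, 0.0, 0.0, 1.0]]}
{'fx': 368.7344760284809, 'fy': 368.7344760284809, 'cx': 321.2500885708211, 'cy': 243.76676908050575, 'dist': array([-0.00308181,  0.        ,  0.        ,  0.        ,  0.        ]), 'tool_from_camera': array([[-6.67849265e-04,  9.70464262e-01,  2.41244004e-01,
         6.55743017e+01],
       [ 9.99999767e-01,  6.13878100e-04,  2.98877280e-04,
        -5.72452222e-01],
       [ 1.41955308e-04,  2.41244147e-01, -9.70464446e-01,
        -8.25552675e+01],
       [ 0.00000000e+00,  0.00000000e+00,  0.00000000e+00,
         1.00000000e+00]])}
{'time_s': 0.1, 'qpos': array([-1.34697349e+00,  4.23749309e-01,  1.63062062e+00, -2.24389076e-05,
        1.08862146e+00, -1.90037042e-02]), 'dq': array([ 0.00086525,  0.00043775, -0.00352998, -0.00114833,  0.00098387,
       -0.00028164]), 'tau': array([ 7.84998192e-04, -5.45618641e+01, -2.74325395e+01,  6.45507197e-02,
        1.87962293e-02, -7.24988240e-06]), 'tool_pos': array([ 150.20803411, -606.26507366,  301.98603207]), 'orientation': array([ 9.92637585e-01,  1.21120338e-01, -8.13812483e-05, -6.94685981e-04]), 'force': array([ 0.04692171,  0.52408812, -0.62828474]), 'wrist_torque': array([ 0.00637372, -0.0067696 , -0.00326495]), 'grip_force': 0.0, 'width': 87.70980741769002}
```

View pics/top0.png

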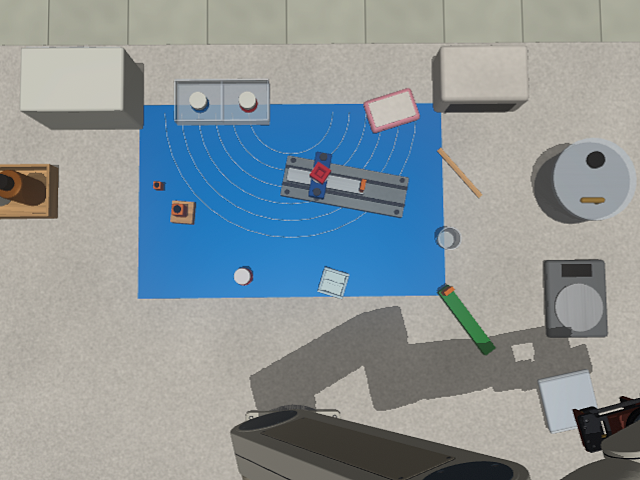

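View pics/scene0.png

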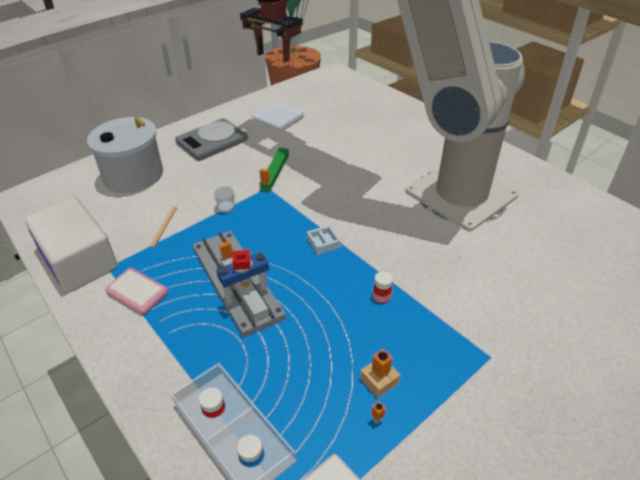

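Top view: driver in its stand near (182,211), with a small look-alike at (158,185). The screw head is at (320,172), the tab at (363,185) and the cup at (447,238). The green look-alike bar is at (465,320). I'll enlarge the important parts and compute positions.

```bash
cat > h.py <<'E'
import numpy as np, cv2
from station import env,set_gripper,viewer,workorder
from scipy.spatial.transform import Rotation as R
def campose(n,st=None):
    p=viewer.camera_params(n)
    if n!="wrist": return p,np.array(p["pose"])
    T=np.eye(4);T[:3,:3]=R.from_quat(st["orientation"]).as_matrix();T[:3,3]=st["tool_pos"]
    return p,T@p["tool_from_camera"]
def K(p): return np.array([[p["fx"],0,p["cx"]],[0,p["fy"],p["cy"]],[0,0,1]])
def pix2w(uv,z,n="top",st=None):
    p,T=campose(n,st); q=cv2.undistortPoints(np.array([[uv]],float),K(p),np.array(p["dist"]))[0,0]
    d=T[:3,:3]@np.array([q[0],-q[1],-1]); o=T[:3,3]; return o+d*(z-o[2])/d[2]
def w2pix(X,n="top",st=None):
    p,T=campose(n,st); c=(np.asarray(X,float).reshape(-1,3)-T[:3,3])@T[:3,:3]
    return cv2.projectPoints(c*[1,-1,-1],np.zeros(3),np.zeros(3),K(p),np.array(p["dist"]))[0][:,0]
def down(yaw):
    "tool z down, finger-closing axis (tool y) at angle yaw from world x"
    y=np.array([np.cos(yaw),np.sin(yaw),0]);z=np.array([0,0,-1.]);return R.from_matrix(np.c_[np.cross(y,z),y,z]).as_quat()
E
python3 - <<'E'
from h import *
im=cv2.imread("pics/top0.png")
a=cv2.resize(im[170:240,140:210],(400,400),interpolation=cv2.INTER_CUBIC)
b=cv2.resize(im[145:225,275:415],(700,400),interpolation=cv2.INTER_CUBIC)
cv2.imwrite("pics/c1.png",cv2.resize(b,(800,457)))
print("driver",pix2w((179,209),77),"stand",pix2w((182,212),30),"head",pix2w((320,172),120),"tab",pix2w((363,185),60))
for c in [(291,157),(409,178),(403,217),(282,196)]: print(pix2w(c,20))
E
```

```text
driver [570.54539447 250.05627003  77.        ] stand [569.68436927 253.34298881  30.        ] head [643.18362232 -64.99618022 120.        ] tab [ 623.95495381 -163.50605025   60.        ]
[698.49935194   0.98396592  20.        ]
[ 646.3407202  -275.25241723   20.        ]
[ 554.50933197 -259.29419512   20.        ]
[606.43361431  22.67148718  20.        ]
```

View pics/c1.png

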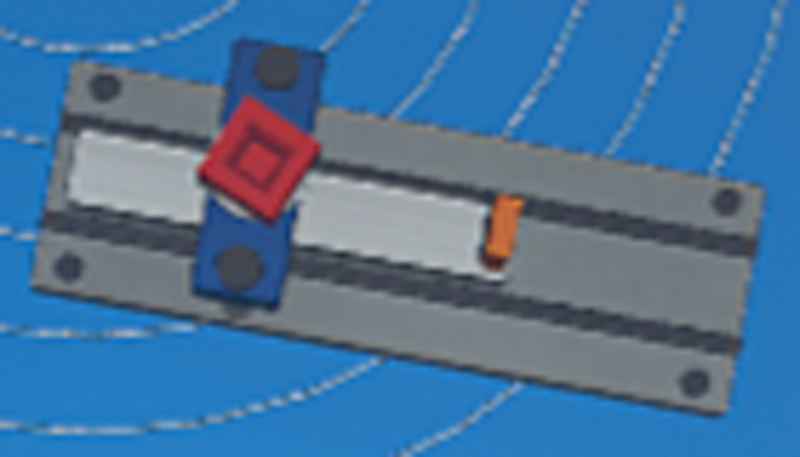

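The head at (250,157) in the crop is turned about 35° relative to the bed. The tab is at (503,230), on the -y side. Moving over the driver and then over the screw for wrist views.

Run:
```python
from h import *
for nm,p in (("drv",[570,251,260]),("scr",[643,-65,330])):
    for yaw in np.arange(-3.0,3.2,0.5):
        q=env.ik(p,down(yaw)); print(nm,round(yaw,2),None if q is None else np.round(q,2)[[0,3,4,5]])
env.reach([643,-65,330],down(-0.18)) if env.ik([643,-65,330],down(-0.18)) is not None else print("no")
st=env.read_state();im=viewer.camera("wrist");cv2.imwrite("pics/w_scr.png",im);np.save("st_scr.npy",st,allow_pickle=True)
env.reach([560,251,260],down(0.0))
st=env.read_state();im2=viewer.camera("wrist");cv2.imwrite("pics/w_drv.png",im2);np.save("st_drv.npy",st,allow_pickle=True)
print(st["time_s"],st["force"],st["wrist_torque"])
```

```text
drv -3.0 None
drv -2.5 None
drv -2.0 [ 0.4  -0.    1.01  2.4 ]
drv -1.5 [ 0.4  -0.    1.01  1.9 ]
drv -1.0 [ 0.4  -0.    1.01  1.4 ]
drv -0.5 [ 0.4  -0.    1.01  0.9 ]
drv 0.0 [ 0.4  -0.    1.01  0.4 ]
drv 0.5 [ 0.4  -0.    1.01 -0.1 ]
drv 1.0 [ 0.4  -0.    1.01 -0.6 ]
drv 1.5 [ 0.4  -0.    1.01 -1.1 ]
drv 2.0 [ 0.4  -0.    1.01 -1.6 ]
drv 2.5 [ 0.4  -0.    1.01 -2.1 ]
drv 3.0 None
scr -3.0 None
scr -2.5 [-0.12 -0.    1.16  2.38]
scr -2.0 [-0.12 -0.    1.16  1.88]
scr -1.5 [-0.12 -0.    1.16  1.38]
scr -1.0 [-0.12 -0.    1.16  0.88]
scr -0.5 [-0.12 -0.    1.16  0.38]
scr 0.0 [-0.12 -0.    1.16 -0.12]
scr 0.5 [-0.12 -0.    1.16 -0.62]
scr 1.0 [-0.12 -0.    1.16 -1.12]
scr 1.5 [-0.12 -0.    1.16 -1.62]
scr 2.0 [-0.12 -0.    1.16 -2.12]
scr 2.5 None
scr 3.0 None
4.0083 [1.05484067 0.50212195 0.59855182] [-0.01274529 -0.08005005  0.00114266]
```

View pics/w_scr.png

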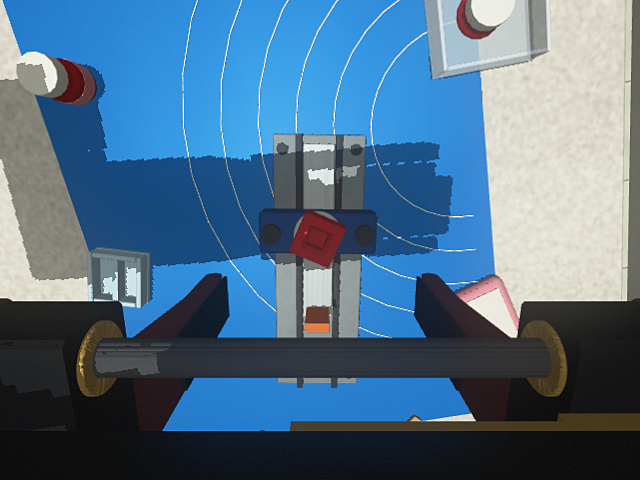

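View pics/w_drv.png

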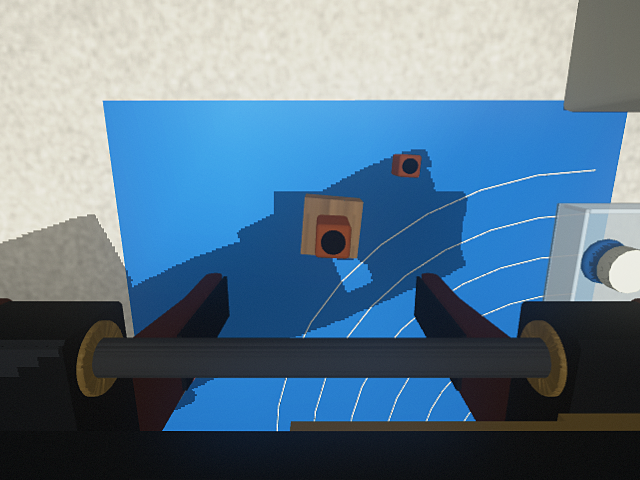

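The screw view shows the head's recess near (318,237), turned about -25° in the image. The driver view shows its top near (333,241) with the stand around (332,227). I'll enlarge both in one composite.

Run:
```python
from h import *
a=cv2.imread("pics/w_scr.png")[197:277,280:360];b=cv2.imread("pics/w_drv.png")[185:265,292:372]
f=lambda i:cv2.resize(i,(400,400),interpolation=cv2.INTER_CUBIC)
s=np.hstack([f(a),f(b)]);s=cv2.convertScaleAbs(s,alpha=1.5,beta=20);cv2.imwrite("pics/c2.png",s)
```

```text
(no output)
```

View pics/c2.png

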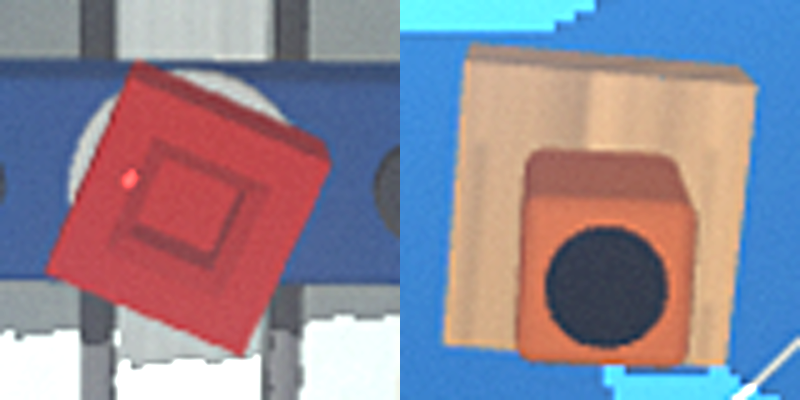

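The crop shows the head's top face at corners (128,82), (325,180), (247,355), (47,270). The recess floor is near (187,208), the driver handle's disc at (606,286), and the stand top corners at (470,62), (757,85), (727,362), (445,345). Fitting poses from these.

Run:
```python
from h import *
from scipy.optimize import least_squares
S=np.load("st_scr.npy",allow_pickle=True).item();D=np.load("st_drv.npy",allow_pickle=True).item()
fs=lambda c:(np.array(c,float)+.5)/5-.5+[280,197]
fd=lambda c:(np.array(c,float)-[400,0]+.5)/5-.5+[292,185]
def fit(px,side,z,st,x0):
    sq=np.array([[-1,1],[1,1],[1,-1],[-1,-1]])*side/2
    def mod(p):
        c,s=np.cos(p[2]),np.sin(p[2]);return np.c_[p[0]+c*sq[:,0]-s*sq[:,1],p[1]+s*sq[:,0]+c*sq[:,1],np.full(4,p[3] if len(p)>3 else z)]
    g=lambda p:(w2pix(mod(p),"wrist",st)-px).ravel()
    best=min((least_squares(g,np.r_[x0,y,[z]]) for y in np.arange(-3,3,.5)),key=lambda r:r.cost)
    b2=min((least_squares(g,np.r_[x0,y]) for y in np.arange(-3,3,.5)),key=lambda r:r.cost)
    print("freez",best.x.round(3),np.abs(best.fun).max().round(2),"| fixed",b2.x.round(3),np.abs(b2.fun).max().round(2))
fit(fs([(128,82),(325,180),(247,355),(47,270)]),34,132,S,[643,-65])
fit(fd([(470,62),(757,85),(727,362),(445,345)]),50,30,D,[570,251])
fit(fd([(522,195),(695,210),(688,364),(518,360)]),26,80,D,[570,251])
print("disc",pix2w(fd((606,286)),80,"wrist",D),"recess floor",pix2w(fs((187,208)),117,"wrist",S),"mouth",pix2w(fs((187,222)),132,"wrist",S))
T=lambda c:np.array(c,float)*.175+[275,145]
print("top: mouth",pix2w(T((259,157)),132),"tab",pix2w(T((508,200)),85),pix2w(T((492,262)),85),pix2w(T((503,228)),85))
print("wrist tab top", pix2w((317,327),85,"wrist",S))
for c in [(277,66),(239,268)]: print("bolts z~100",pix2w(T(c),105))
```

```text
Traceback (most recent call last):
  File "h.py", line 14, in w2pix
    p,T=campose(n,st); c=(np.asarray(X,float).reshape(-1,3)-T[:3,3])@T[:3,:3]
        ~~~~~~~^^^^^^
  File "h.py", line 5, in campose
    p=viewer.camera_params(n)
ValueError: time passes only in moves, steps and waits
```

```bash
python3 - <<'E'
s=open('h.py').read()
s=s.replace("def campose","from functools import lru_cache\ncp=lru_cache(viewer.camera_params)\ndef campose").replace("p=viewer.camera_params(n)","p=cp(n)")
open('h.py','w').write(s)
E
cat > fit.py <<'E'
from h import *
from scipy.optimize import least_squares
S=np.load("st_scr.npy",allow_pickle=True).item();D=np.load("st_drv.npy",allow_pickle=True).item()
fs=lambda c:(np.array(c,float)+.5)/5-.5+[280,197]
fd=lambda c:(np.array(c,float)-[400,0]+.5)/5-.5+[292,185]
def fit(px,side,z,st,x0):
    sq=np.array([[-1,1],[1,1],[1,-1],[-1,-1]])*side/2
    def mod(p):
        c,s=np.cos(p[2]),np.sin(p[2]);return np.c_[p[0]+c*sq[:,0]-s*sq[:,1],p[1]+s*sq[:,0]+c*sq[:,1],np.full(4,p[3] if len(p)>3 else z)]
    g=lambda p:(w2pix(mod(p),"wrist",st)-px).ravel()
    best=min((least_squares(g,np.r_[x0,y,[z]]) for y in np.arange(-3,3,.5)),key=lambda r:r.cost)
    b2=min((least_squares(g,np.r_[x0,y]) for y in np.arange(-3,3,.5)),key=lambda r:r.cost)
    print("freez",best.x.round(3),np.abs(best.fun).max().round(2),"| fixed",b2.x.round(3),np.abs(b2.fun).max().round(2))
fit(fs([(128,82),(325,180),(247,355),(47,270)]),34,132,S,[643,-65])
fit(fd([(470,62),(757,85),(727,362),(445,345)]),50,30,D,[570,251])
fit(fd([(522,195),(695,210),(688,364),(518,360)]),26,80,D,[570,251])
print("disc",pix2w(fd((606,286)),80,"wrist",D),"recess floor",pix2w(fs((187,208)),117,"wrist",S),"mouth",pix2w(fs((187,222)),132,"wrist",S))
T=lambda c:np.array(c,float)*.175+[275,145]
print("top: mouth",pix2w(T((259,157)),132),"tab",pix2w(T((508,200)),85),pix2w(T((492,262)),85),pix2w(T((503,228)),85))
print("wrist tab top", pix2w((317,327),85,"wrist",S))
for c in [(277,66),(239,268)]: print("bolts",pix2w(T(c),107))
E
python3 fit.py
```

```text
freez [ 6.38748e+02 -6.87810e+01 -6.06000e-01  1.24154e+02] 1.7 | fixed [ 6.39178e+02 -6.69690e+01 -6.06000e-01] 1.95
freez [ 5.69786e+02  2.52011e+02 -8.30000e-02  2.65490e+01] 0.56 | fixed [ 5.69688e+02  2.52686e+02 -8.30000e-02] 0.85
freez [ 5.69642e+02  2.49348e+02 -4.30000e-02  6.55530e+01] 1.18 | fixed [ 5.69176e+02  2.52791e+02 -4.30000e-02] 2.0
disc [569.21792677 252.40309738  80.        ] recess floor [638.8716266  -67.94503961 117.        ] mouth [639.26682025 -66.75755215 132.        ]
top: mouth [639.84316097 -65.48315714 132.        ] tab [ 630.98675257 -163.48326153   85.        ] [ 606.59089697 -156.84501827   85.        ] [ 619.95377435 -161.35359978   85.        ]
wrist tab top [ 620.90140138 -162.0958478    85.        ]
bolts [680.00243726 -73.23650202 107.        ]
bolts [601.62102626 -57.78131537 107.        ]
```

Head at about (639.3,-67), yaw -0.606 (mod 90°). Driver at (569.4,252.6), yaw -0.083. The views agree to within 1.5 mm, so I'll pick the driver up and go above the recess.

Run:
```python
from h import *
y=-0.083+np.pi/2
set_gripper(60)
env.reach([569.4,252.6,190],down(y))
print(env.move_l([569.4,252.6,119.5],rate=80,f_stop=10))
set_gripper(0)
s=env.read_state();print(s["tool_pos"],s["width"],s["grip_force"],s["time_s"])
env.move_l([569.4,252.6,230],rate=120)
env.reach([639.3,-67,290],down(-0.606+np.pi/2))
env.move_l([639.3,-67,252],rate=80)
env.hold(0.3);s=env.read_state();print(s["tool_pos"],s["force"],s["wrist_torque"],s["width"],s["qpos"][5],s["time_s"])
np.save("st3.npy",s,allow_pickle=True)
w=viewer.camera("wrist");c=viewer.camera("scene")
cv2.imwrite("pics/ins0.png",np.hstack([cv2.resize(w[120:420,170:470],(400,400)),cv2.resize(c[190:310,180:300],(400,400),interpolation=cv2.INTER_CUBIC)]))
```

```text
False
[569.43970462 252.62998328 119.60524313] 25.918363928638044 29.999909698963165 7.675
[639.48486557 -67.10295465 252.48954788] [-0.13129321 -0.01819375 -1.71440344] [-0.06179469 -0.1610463   0.08688904] 25.963558476166206 -1.08772760537679 10.9333
```

View pics/ins0.png

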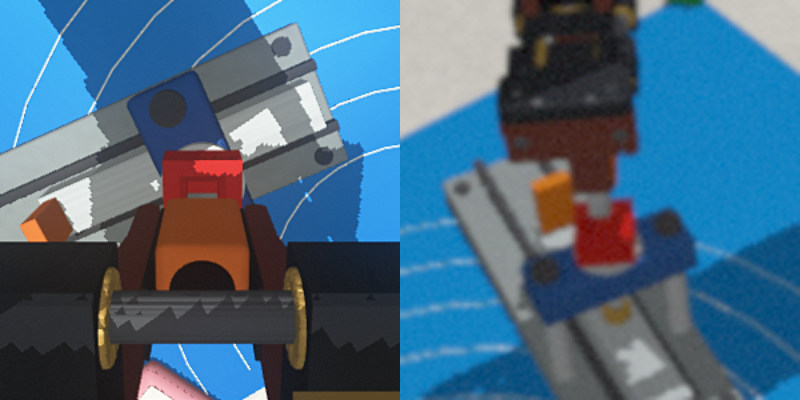

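The driver is squarely aligned with the head: both are centred at x≈203 in the left crop and the edges are parallel. Inserting.

Run:
```python
from h import *
r=env.move_l([639.3,-67,222],rate=30,f_stop=12)
s=env.read_state();print(r,s["tool_pos"],s["force"],s["wrist_torque"],s["width"],s["time_s"],"tip z",s["tool_pos"][2]-114.6)
```

```text
True [639.32436565 -67.02276452 231.91143087] [-1.85049721  0.55678829  6.10908159] [ 0.0022335   0.22079404 -0.03842076] 26.00120819967908 11.725 tip z 117.3114308666384
```

Tip z is 117.3 against an expected 117, so it is seated. Now I'll turn clockwise in small steps and log the torque.

```bash
cat > turn.py <<'E'
from h import *
import sys
d,n=float(sys.argv[1]),int(sys.argv[2])
if len(sys.argv)>3: 
    p=env.read_state()["tool_pos"].copy();p[:2]=[639.3,-67];p[2]=231.9+float(sys.argv[3]);env.move_l(p,rate=20)
q=np.array(env.read_state()["qpos"]);q0=q[5];L=[]
for i in range(n):
    q[5]+=d;env.move_joints(q)
    t=[];
    for _ in range(3): env.hold(0.02);s=env.read_state();t.append(s["wrist_torque"][2])
    print(round(s["qpos"][5],3),"tz",np.mean(t).round(4),"F",s["force"].round(1),"t",round(s["time_s"],2))
E
python3 turn.py 0.1 8 0.4
```

```text
-0.991 tz -0.0016 F [ 1.1 -0.2  1. ] t 12.28
-0.892 tz 0.0108 F [0.3 1.1 0.3] t 12.57
-0.792 tz 0.0485 F [ 1.4  1.4 -0.2] t 12.88
-0.692 tz -0.0064 F [2.1 2.4 1.3] t 13.18
-0.592 tz -0.0044 F [2.4 2.6 0.7] t 13.47
-0.492 tz -0.0166 F [ 2.8  3.3 -0.8] t 13.78
-0.392 tz -0.0027 F [ 2.7  3.  -0. ] t 14.07
-0.292 tz -0.0005 F [2.8 3.7 0. ] t 14.38
```

Run:
```python
from h import *
s=env.read_state();print(s["width"],s["tau"][5],s["tool_pos"])
w=viewer.camera("wrist");c=viewer.camera("scene")
cv2.imwrite("pics/t1.png",np.hstack([cv2.resize(w[140:360,210:430],(400,400)),cv2.resize(c[190:310,190:310],(400,400),interpolation=cv2.INTER_CUBIC)]))
```

```text
25.601956983283998 0.06933339172974229 [639.36019392 -66.9112716  231.99741819]
```

View pics/t1.png

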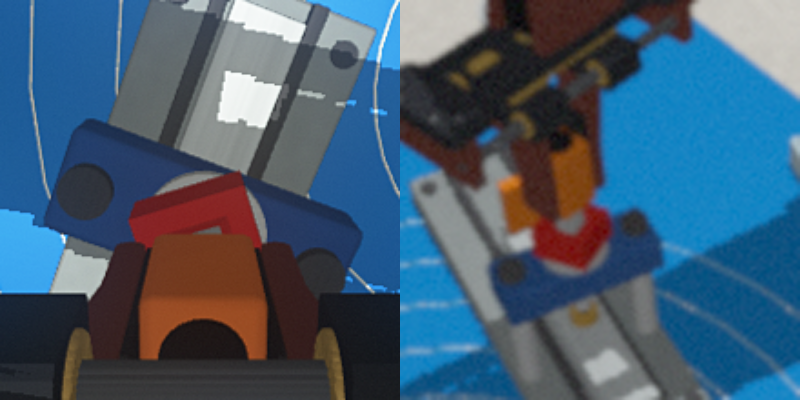

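The head lags the handle by about 17°, which is play plus possible grip compliance. The bit still looks seated, with about 13 mm of steel visible. I'll sample torque straight after each small step, along with the red head's edge angle in the wrist image.

```bash
cat > turn2.py <<'E'
from h import *
import sys
d,n=float(sys.argv[1]),int(sys.argv[2])
def headang():
    w=viewer.camera("wrist")[210:285,260:380].astype(int);b,g,r=w[...,0],w[...,1],w[...,2]
    m=((r>70)&(g<0.35*r)&(b<0.45*r)).astype(np.uint8)
    n_,lab,stt,_=cv2.connectedComponentsWithStats(m); k=1+stt[1:,4].argmax(); m=lab==k
    cols=np.where(m.any(0))[0]; top=np.array([np.argmax(m[:,c]) for c in cols])
    i=top.argmin(); 
    out=[]
    for sl in (slice(2,i-2),slice(i+3,-2)):
        if len(cols[sl])>5: out.append((round(float(np.degrees(np.arctan(np.polyfit(cols[sl],top[sl],1)[0]))),1),len(cols[sl])))
    return out,int(m.sum())
q=np.array(env.read_state()["qpos"]);q[5]=round(q[5],3)
print(headang())
for i in range(n):
    q[5]+=d;env.move_joints(q);s=env.read_state();a=[s["wrist_torque"][2]];b=[s["tau"][5]]
    for _ in range(4): env.hold(0.01);s=env.read_state();a.append(s["wrist_torque"][2]);b.append(s["tau"][5])
    print(round(q[5],3),np.round(a,3),np.round(b,3),headang(),s["tool_pos"].round(1),s["force"].round(1),round(s["time_s"],2))
E
python3 turn2.py 0.05 4
```

```text
([(-16.8, 51), (67.3, 13)], 1660)
-0.241 [0.087 0.116 0.117 0.123 0.076] [0.227 0.197 0.172 0.151 0.133] ([(-16.5, 53), (72.4, 11)], 1673) [639.4 -66.9 232. ] [ 2.8  4.3 -0.1] 14.81
-0.191 [0.044 0.023 0.009 0.071 0.045] [0.235 0.203 0.175 0.153 0.133] ([(-17.1, 47), (58.5, 17)], 1634) [639.4 -66.9 232. ] [3.2 3.3 0.4] 15.14
-0.141 [0.064 0.107 0.034 0.118 0.03 ] [0.236 0.204 0.176 0.154 0.134] ([(-17.1, 55), (72.8, 9)], 1703) [639.4 -66.9 232. ] [ 3.4  3.6 -0.3] 15.47
-0.091 [0.083 0.044 0.08  0.07  0.126] [0.236 0.204 0.177 0.154 0.135] ([(-17.6, 55), (72.5, 9)], 1719) [639.4 -66.9 232. ] [2.9 3.2 0.2] 15.81
```

The head now follows at a constant lag, and tau6 is a clean signal with a peak of 0.236. I'll continue until it rises.

```bash
cat > turn3.py <<'E'
from h import *
import sys
d,n,lim=float(sys.argv[1]),int(sys.argv[2]),float(sys.argv[3])
q=np.array(env.read_state()["qpos"]);q[5]=round(q[5],3)
for i in range(n):
    q[5]+=d;env.move_joints(q);s=env.read_state();b=[s["tau"][5]]
    for _ in range(3): env.hold(0.01);s=env.read_state();b.append(s["tau"][5])
    print(round(q[5],3),np.round(b,4),round(s["wrist_torque"][2],3),s["force"].round(1),round(s["time_s"],2))
    if b[0]>lim: break
E
python3 turn3.py 0.05 12 0.255
```

```text
-0.043 [0.2322 0.2014 0.1753 0.1533] 0.062 [ 2.8  3.5 -0.2] 16.13
0.007 [0.234  0.202  0.1749 0.152 ] 0.101 [ 3.2  4.2 -0.6] 16.41
0.057 [0.233  0.201  0.1738 0.151 ] 0.071 [ 3.8  3.4 -0.7] 16.68
0.107 [0.2326 0.2005 0.1734 0.1506] 0.102 [2.1 3.  0.5] 16.96
0.157 [0.2325 0.2004 0.1732 0.1505] 0.094 [2.8 2.4 1. ] 17.23
0.207 [0.2323 0.2003 0.1732 0.1504] 0.075 [1.6 3.7 0.3] 17.51
0.257 [0.2321 0.2001 0.1729 0.1501] 0.134 [ 2.3  3.9 -0.3] 17.78
0.307 [0.2321 0.2    0.1729 0.1501] 0.095 [ 2.7  2.4 -0.3] 18.06
0.357 [0.2319 0.2    0.1729 0.1502] 0.079 [2.3 2.2 1. ] 18.33
0.407 [0.2319 0.1999 0.1728 0.15  ] 0.069 [1.7 3.4 0.6] 18.61
0.457 [0.2319 0.1998 0.1727 0.15  ] 0.03 [2.  2.9 0.2] 18.88
0.507 [0.2335 0.2015 0.1744 0.1517] 0.075 [2.  2.5 1.1] 19.16
```

```bash
python3 turn3.py 0.05 4 0.25
```

```text
0.555 [0.234  0.2033 0.1773 0.1555] 0.077 [2.2 2.7 0.7] 19.43
0.605 [0.2424 0.2104 0.1833 0.1605] 0.108 [1.4 3.3 0.7] 19.71
0.655 [0.2469 0.2149 0.1877 0.165 ] 0.112 [1.7 3.1 0.9] 19.98
0.705 [0.2511 0.2191 0.1919 0.1691] 0.137 [1.6 3.6 0. ] 20.26
```

tau6 shows contact at about q6=0.489, with a slope consistent with the screw pitch. About 6 N is therefore at q6≈0.783. I'll finish the turn, unwind within the play, release and look at the tab.

```bash
python3 turn3.py 0.039 2 0.4
python3 - <<'E'
from h import *
q=np.array(env.read_state()["qpos"]);q[5]-=0.09;env.move_joints(q);s=env.read_state();print("unw",s["wrist_torque"][2],s["tau"][5])
set_gripper(55);p=env.read_state()["tool_pos"]
env.move_l([p[0],p[1],300],rate=150)
env.reach([618,-185,300],down(-0.19));env.hold(.1)
s=env.read_state();np.save("st4.npy",s,allow_pickle=True);print(s["force"],s["qpos"][5],s["time_s"])
w=viewer.camera("wrist")
cv2.imwrite("pics/tab.png",cv2.resize(w[100:350,200:450],(600,600),interpolation=cv2.INTER_CUBIC))
E
```

```text
0.742 [0.2312 0.2075 0.1876 0.1709] 0.014 [1.3 2.9 1.5] 20.53
0.781 [0.2391 0.2142 0.1931 0.1754] 0.153 [1.  2.8 1.3] 20.81
unw 0.015774745555024935 -0.2923962101340294
[-0.97761372  0.79597003 -0.80163334] -0.11789294591168069 23.1917
```

View pics/tab.png

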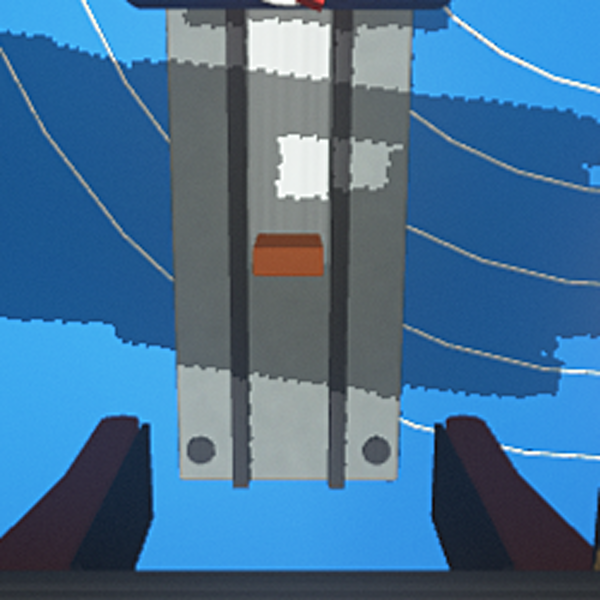

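The tab's top face is centred at crop (288,262), which is pixel (320,209), with edges parallel to the gripper.

Run:
```python
from h import *
s=np.load("st4.npy",allow_pickle=True).item()
t=pix2w((320,209),85,"wrist",s);a=pix2w((200+253/2.4,209),85,"wrist",s);b=pix2w((200+323/2.4,209),85,"wrist",s)
e=[pix2w((200+c/2.4,100+r/2.4),20,"wrist",s) for c,r in((168,10),(181,478),(412,10),(398,478))]
for i in(0,2): d=e[i]-e[i+1];print("bed yaw",np.arctan2(d[1],d[0]))
print(t,"width",np.linalg.norm(a-b),"to screw",np.linalg.norm(t[:2]-[639.3,-67]))
```

```text
bed yaw 1.376009370136723
bed yaw 1.3809721465079665
[ 620.73261967 -162.86892078   85.        ] width 23.65470422802762 to screw 97.65038445817554
```

```bash
cat > pull.py <<'E'
from h import *
u=np.array([np.cos(1.3785),np.sin(1.3785),0])
def pull(dist,rate,n):
    s0=env.read_state();p0=s0["tool_pos"].copy();out=[]
    for i in range(n):
        r=env.move_l(p0-u*dist*(i+1)/n,rate=rate,f_stop=14);s=env.read_state()
        f=[s["force"]@u]
        for _ in range(3): env.hold(.01);f.append(env.read_state()["force"]@u)
        out.append((r,np.round(f,2).tolist(),s["force"].round(1).tolist(),round(float((p0-s["tool_pos"])@u),2)))
        if r: break
    for o in out: print(*o)
    print(env.read_state()["time_s"])
E
python3 - <<'E'
from pull import *
p=np.array([620.1,-164.5,139.])
set_gripper(50)
env.reach([p[0],p[1],210],down(1.3785-np.pi/2))
print("stop",env.move_l(p,rate=90,f_stop=8))
env.hold(.1);f0=np.mean([env.read_state()["force"] for _ in range(1)],0);print("f0",f0,f0@u)
set_gripper(0);env.hold(.15)
s=env.read_state();print("grip",s["width"],s["grip_force"],s["force"],s["force"]@u)
pull(5,15,3)
E
```

```text
stop False
f0 [ 0.4098617  -0.12660339  0.63387594] -0.04593976658126
grip 23.705481736649055 30.000425577163696 [-0.84980719  0.02833471  2.11360157] -0.1345970966871698
False [5.38, 5.22, 6.39, 5.34] [1.6, 5.2, 2.0] 1.11
False [4.9, 6.09, 5.39, 6.2] [0.7, 4.9, 1.6] 2.73
False [5.75, 5.52, 4.58, 5.1] [0.6, 5.7, 2.2] 4.37
26.6
```

The drag is about 5.5 N, which matches a foot load of about 6 N. Drawing the rest out.

Run:
```python
from pull import *
pull(35.5,30,3)
set_gripper(50)
p=env.read_state()["tool_pos"];env.move_l([p[0],p[1],300],rate=120)
env.reach([632,-105,330],down(1.3785-np.pi/2));env.hold(.2)
s=env.read_state();np.save("st5.npy",s,allow_pickle=True);print(s["force"],s["time_s"])
w=viewer.camera("wrist");c=viewer.camera("scene")
cv2.imwrite("pics/end.png",np.hstack([cv2.resize(w[120:400,180:460],(400,400)),cv2.resize(c[190:310,180:300],(400,400),interpolation=cv2.INTER_CUBIC)]))
```

```text
False [4.97, 4.33, 4.8, 4.62] [0.2, 5.0, 0.2] 11.56
False [4.53, 4.69, 4.46, 3.81] [0.8, 4.5, 1.8] 23.6
False [4.11, 3.04, 4.23, 4.15] [0.7, 4.0, 2.3] 35.49
28.2833
[-0.43464429 -0.11224293  0.28374052] 31.0833
```

View pics/end.png

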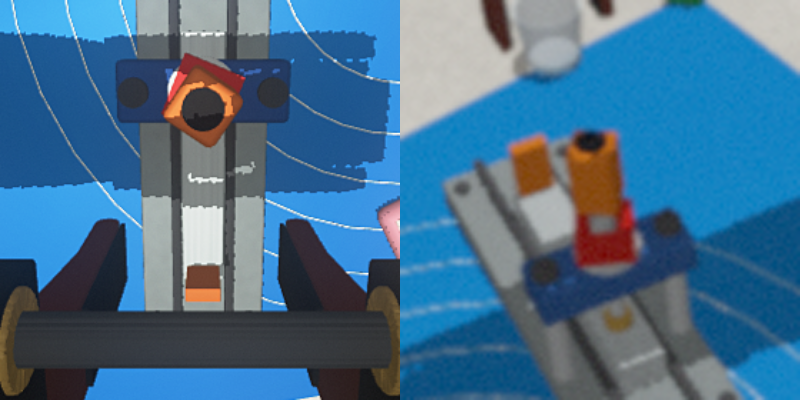

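The tab is about 40 mm out, the driver stands in the screw, and the foot rests on the block. The drag of about 4–5.5 N is a light touch. Handing in.

```bash
python3 -c "
from station import workorder
print(workorder.sign_off())"
```

```text
the job is handed in; nothing more can be done
None
```

I handed the job in: the stop is set to a light touch, with the foot at about 5–6 N on the block (inferred from a drag that fell from about 5.5 to 4 N over the draw), the block is drawn about 40 mm out, and the driver is standing in the screw.

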